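# Set and clamp the grinder's rotary table

## Robot

A 6-joint arm with a two-finger parallel gripper is mounted at the origin on the work surface. World frame = base frame: x ahead of the robot, y to its left, z up, the work surface at z = 0. Lengths are in m, angles in degrees, forces in N, time in s.
With the tool pointing down it reaches from about 0.35 to 0.875 m from the base axis. Payload 4.2 kg.
Tool frame: the origin (TCP) lies on the front face of the gripper's body, between the roots of the fingers; the fingertips stand 70 mm ahead of it and the grasp point (between the pads) lies 51 mm ahead of it; x points along the fingers, y is the direction in which the jaws open and shut, and the axes are right-handed (so a half turn about x gives the same grasp; the last joint's range is limited). The gripper opens to 87 mm and grips with 3 to 60 N. Pads are 19 mm wide; open, the fingers measure 117 mm over their backs; the gripper's body (75 mm by 190 mm) begins 51 mm behind the grasp point.
Start: joints at [-59.095, 22.042, 0.453, 0, -68.411, -14.817], TCP at [0.173, -0.6, 0.292] pointing down, gripper open.
Joint ranges: [-179.83, 179.83], [-69.29, 118.12], [-61.27, 80.66], [-181.25, 117.63], [-171.15, -9.14], [-177.46, 177.46]. Speed limits (degrees/s): [159.86, 159.86, 180, 180, 180, 180].

## Interface

Orientations are given as a 3x3 rotation matrix whose columns are the frame's x, y, z axes.
In Python, from station import r, viewer, spotter gives the robot as it stands.
- The arm moves only by the tool move_arm, never from a script. Its argument "series" is a list that holds one entry, the list of rows, each a list of 7 numbers: the turn, a rotation vector about the world's x, y, z scaled (see below), then the shift along the world's x, y, z scaled (see below), then the opening, from 0 (shut) to 1 (fully open). A call has 1 to 20 rows; each row shifts and turns the pose as measured when the row begins; what a row does not reach is not made up. The controller multiplies each number of a shift by 60 mm and each number of a turn by 8 degrees. A row lasts 1/8 s, in which the tool goes at most 62.5 mm and 10.7 degrees, less where a joint would pass 70% of its speed; a pose out of reach is approached as far as the arm can. A call with a number of a shift or a turn outside -1 to 1 is refused whole. A call with a gripper value outside its range is refused whole. The fingers move at their own pace and stop on an object; the grip force is fixed at half the most. Time passes only in rows, so rows that do not move let the fingers close. It gives the time, the measured TCP pose, the force and the opening at its end, in the units of the state.
- r.sense(): the state, without advancing time (a new reading comes with each control period).
- viewer.capture(name): name is "side" or "top"; returns (picture, depth): 420x560x3 uint8, red, green, blue; 420x560 float32, m along the optical axis (not along the pixel's ray), 0 where there is no reading.
- viewer.camera_params(name): a dict with "mtx" (3x3 intrinsics, pixels), "pose" (4x4, takes a point from camera to world coordinates). Camera axes: x right, y down, z forward; pixel columns grow to the right and rows downward; lengths in m; the calibration is good to about 2 mm. A picture is of the moment at which its call begins. camera_params takes no time and is no camera call.
- r.finish_job(): hands the job in, once; it reports no verdict.
Trained networks look in the newest picture that a camera, given by its name, has taken for a name from the list of things; names that differ only in an ending like _2 or _b are one class to them, and where a whole thing is asked for, a point or a joint stands for the part that bears it (a point fixed in the world has none). Each returns a list of dicts, best first, with "conf" (0 to 1); they miss things now and then, are a little off and sometimes report something else, mostly with a low value. They report only what shows in the picture. A call takes as long as a camera call.
- spotter.find_in(camera, name): "centre" ([column, row] in pixels, amid what is visible of it).
- spotter.trace(camera, name): "mask" (420x560 bool, what is visible of it) and "centre" ([column, row] in pixels, amid what is visible of it).
The state is a dict: "time_s": time; "joints": joint angles; "joint_velocities": joint speeds; "effort": joint torques, N m; "tcp_pos": TCP position; "ee_rot": TCP orientation; "wrist_force": force on the tool from outside, world axes, zero at the start; "moment": the same for the moment, N m; "gripper_width": opening from 0.0 (shut) to 1.0 (fully open).
Only numpy, scipy, OpenCV 4.12 (cv2) and the standard library are available. Lean on these libraries where they do the work, as an engineer would, in place of code of your own. Each camera call takes 0.05 s, during which the arm holds its last target.

## Task

On the rotary table, push the dial round by its upright lugs, with a fingertip and without pinching them, until the index line on the dial lines up with the one long line on the scale ring. Then push the clamp lever at its side clockwise, again without pinching it, until it is fully home against its stop. Leave the dial on the line and the loose things where they stand.

Things in the scene. Friction and masses are not known exactly. Their poses are not given: they have to be found in the camera images.
- base: Fixed square cast base of the rotary table, painted green: 220 x 220 mm, top at 46 mm (12 mm foot flange 240 mm long in x). Origin: centre of its underside, under the dial's axis; z up. A 60 mm (x) by 70 mm (y) boss, top at 45 mm, sticks out from its -y side and carries the clamp lever. It stands at varying places and headings.
- scale_ring: Fixed flat aluminium disc, 216 mm across, 4 mm thick, on the base and under the dial, same axis; top at 50 mm above the work surface. Its visible outer band has 24 radial black lines, 15 degrees apart: 23 short thin ones (8 mm long, 1.4 mm wide) and one long broad one (30 mm long, 5 mm wide), the target line, along this body's +x. The ring's heading on the base varies.
- target_line (a point): Point on the dial's rim circle (76 mm from the axis, 53 mm above the work surface) at the inner end of the long target line of the scale ring.
- index_tip (a point): Outer end of the dial's index line, on the dial's rim, 76 mm from the axis, 53 mm above the work surface; it turns with the dial. The index line is a black radial line 28 mm long and 5 mm wide, the only line on the dial.
- dial_axis (a point): Centre of the dial's flat top, on its axis, 53 mm above the work surface. The dial is a steel disc 152 mm across with a low hub (40 mm across, 14 mm high over its top). Three equal upright lugs stand on it, 60, 180 and 300 degrees counterclockwise (from above) from the index line: each is 14 mm thick, runs radially from 38 to 66 mm from the axis, and rises 28 mm above the dial's top face, to 81 mm above the work surface.
- dial (a joint): Angle of the dial in the base: rad, counterclockwise positive from above; at 0 the index line points along the base's +x. Turns freely both ways, more than a full turn; friction holds it where it is left (about 0.12 N m, 2 to 3 N at a lug).
- dial_faces_a: The three clockwise-side faces of the lugs (push these to turn the dial counterclockwise); 3 mm skins of the lugs. Origin on the dial's axis at the disc's underside, 47 mm above the work surface; its x axis points along the index line.
- dial_faces_b: The three counterclockwise-side faces of the lugs (push these to turn the dial clockwise); same origin and axes as dial_faces_a. Pressing faces a and b at once counts as pinching.
- clamp (a joint): Angle of the clamp lever: rad, grows clockwise from above; at 0 it points along the base's +x, starts near there, and is fully home at its stop at 1.2. Friction holds it where it is left (2 N at the paddle).
- clamp_pivot (a point): On the vertical pivot of the clamp lever, above the boss, 83 mm above the work surface, 145 mm from the dial's axis along the base's -y.
- clamp_tip (a point): Centre of the top of the lever's upright black paddle, 72 mm from the pivot, 83 mm above the work surface. The paddle is 14 mm thick, 30 mm long radially (57 to 87 mm from the pivot) and reaches from 39 to 83 mm above the work surface; the thin arm between it and the pivot lies at 52 to 62 mm.
- clamp_face_a: The counterclockwise side face of the paddle: push this to move the lever home. Origin on the lever's pivot at 45 mm above the work surface; its x axis points along the lever.
- clamp_face_b: The opposite face of the paddle; same origin and axes. Pressing both paddle faces at once counts as pinching.
- collet_1: Loose steel collet, 30 mm across, 33 mm tall, upright on the base's (-x, +y) corner; leave alone. Origin: centre of its underside.
- collet_2: Loose brass collet of the same size on the base's (-x, -y) corner; leave alone.
- v_block: Loose steel V-block, 40 x 60 x 30 mm, just beyond the base's +x side; leave alone. Origin: centre of its underside.
- grinding_wheel: Loose grey grinding wheel lying flat, 150 mm across, 16 mm thick; leave alone.
- screwdriver: Loose screwdriver with wooden handle, 200 mm long, lying; leave alone.
- wrench: Loose wrench, 180 mm long, lying; leave alone.
- oil_bottle: Loose white bottle, 60 mm across, 150 mm tall; leave alone.
- parts_tin: Loose open brown tray, 120 x 90 x 40 mm; leave alone.

How it is judged (in metres and radians):
On the way, in this order (a step that is already met when the one before it is completed fails the run):
1. the dial's index line stands still on the long scale line (horizontal distance between index_tip and target_line below 0.0035 m and velocity of joint dial between -0.1 and 0.1 rad/s), for 0.3 s.
2. the clamp lever is home (value of joint clamp above 1.08 rad), for 0.2 s.
At the end, for the whole second after the job is handed in: The outer end of the index line is within 3.5 mm of the inner end of the long scale line, at rest, and the clamp lever is at 1.08 rad or more (its stop is at 1.2) (all of step 1 and value of joint clamp above 1.08 rad); the robot touches nothing.
It fails at once if a lug of the dial is pinched (both its faces pressed at once) (contact force between the fingers and dial_faces_a above 1.5 N and contact force between the fingers and dial_faces_b above 1.5 N).
It fails at once if the clamp lever is pinched (contact force between the fingers and clamp_face_a above 1.5 N and contact force between the fingers and clamp_face_b above 1.5 N).
It fails at once if a loose bystander is moved or lifted more than 20 mm (distance of any of collet_1, collet_2, v_block, grinding_wheel, screwdriver, wrench, oil_bottle, parts_tin from where it was at the start of the episode above 0.02 m).
It also fails if it takes over 58 s, if anything falls off the work surface, if the arm or the gripper's body presses on something with over 40 N, if the wrist force passes 120 N, or if a joint passes its speed limit or range.

## Working session

There is one attempt and no reset: what is moved stays moved. The work goes in short steps, Python scripts to look and compute and a tool call to move; the robot and the scene stay as the last step left them, time stands still between calls to the robot, and variables do not carry over. Pictures are saved under pics/ and viewed, and the job is handed in when it is done.

Besides the shell and the picture viewer there is one more tool, called after ">>>" by a JSON object that holds its "fn" and its "kwargs", one argument or row to a line. move_arm: Moves the arm, as the interface text tells. Its arguments: {"type":"object","properties":{"series":{"type":"array","items":{"type":"array","items":{"type":"array","items":{"type":"number","minimum":-1,"maximum":1}}}}},"required":["series"]}

```bash
ls; mkdir -p pics
python3 - <<'E'
from station import r, viewer, spotter
import cv2,numpy as np
s=r.sense();print(s['time_s'],s['tcp_pos'],s['ee_rot'],s['gripper_width'])
for n in ('top','side'):
    p,d=viewer.capture(n);cv2.imwrite(f'pics/{n}0.png',p[:,:,::-1]);np.savez(f'{n}0.npz',p=p,d=d)
    c=viewer.camera_params(n);print(n,np.round(c['mtx'],1).tolist(),np.round(c['pose'],3).tolist())
E
```

```text
pics
0.0 [ 0.17310252 -0.60007928  0.29117781] [[-6.80110932e-04 -2.76955147e-01  9.60882607e-01]
 [ 2.05393686e-03  9.60880415e-01  2.76955969e-01]
 [-9.99997659e-01  2.16195299e-03 -8.46568894e-05]] 1.0020962763988
top [[529.9, 0.0, 275.3], [0.0, 529.9, 208.2], [0.0, 0.0, 1.0]] [[-0.004, -0.991, 0.136, 0.302], [-1.0, 0.004, -0.0, 0.016], [-0.0, -0.136, -0.991, 1.735], [0.0, 0.0, 0.0, 1.0]]
side [[538.9, 0.0, 289.2], [0.0, 538.9, 213.8], [0.0, 0.0, 1.0]] [[-0.998, -0.049, 0.037, 0.486], [-0.059, 0.623, -0.78, 1.204], [0.016, -0.781, -0.625, 1.018], [0.0, 0.0, 0.0, 1.0]]
```

View pics/top0.png

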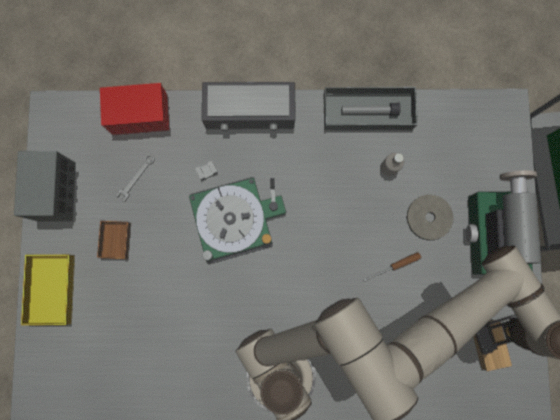

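View pics/side0.png

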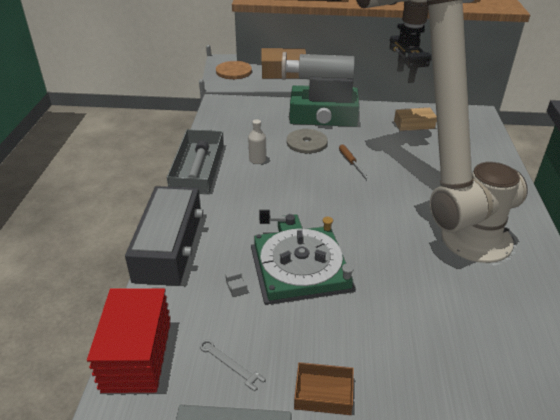

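Run:
```python
import cv2,numpy as np
p=np.load('top0.npz')['p'][:,:,::-1]
cv2.imwrite('pics/topz.png',cv2.resize(p[160:270,180:300],None,fx=5,fy=5,interpolation=cv2.INTER_CUBIC))
p=np.load('side0.npz')['p'][:,:,::-1]
cv2.imwrite('pics/sidez.png',cv2.resize(p[195:305,215:360],None,fx=5,fy=5,interpolation=cv2.INTER_CUBIC))
```

```text
(no output)
```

View pics/topz.png

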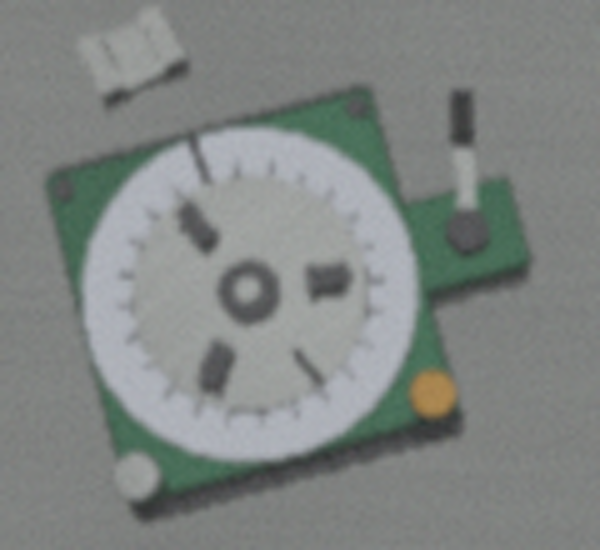

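View pics/sidez.png

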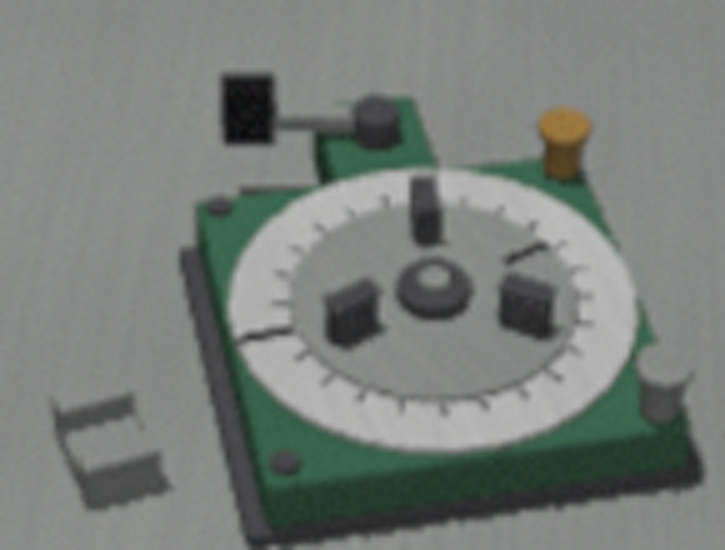

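```bash
cat > h.py <<'E'
import cv2,numpy as np
from station import r, viewer, spotter
def rect(p,name,c,half,z,ppm=1000*2):
    cp=viewer.camera_params(name);K=cp['mtx'];T=np.linalg.inv(cp['pose'])
    n=int(2*half*ppm)
    # out pixel (u,v): x=c0+half-v/ppm, y=c1+half-u/ppm
    A=np.array([[0,-1/ppm,c[0]+half],[-1/ppm,0,c[1]+half],[0,0,z],[0,0,1]])
    H=K@T[:3]@A
    return cv2.warpPerspective(p,H,(n,n),flags=cv2.INTER_CUBIC|cv2.WARP_INVERSE_MAP)
def proj(name,P):
    cp=viewer.camera_params(name);T=np.linalg.inv(cp['pose']);q=cp['mtx']@(T[:3]@np.append(P,1));return q[:2]/q[2]
def unproj(name,uv,z):
    cp=viewer.camera_params(name);d=cp['pose'][:3,:3]@np.linalg.inv(cp['mtx'])@np.array([*uv,1.]);o=cp['pose'][:3,3]
    return o+d*(z-o[2])/d[2]
E
python3 - <<'E'
from h import *
for n,o in (('top',(180,160)),('side',(215,195))):
    c=unproj(n,(o[0]+248/5,o[1]+292/5) if n=='top' else (o[0]+432/5,o[1]+308/5),.05);print(n,c)
c=(0.545,.155)
for n in ('top','side'):
    p=np.load(n+'0.npz')['p']
    cv2.imwrite(f'pics/rect_{n}.png',rect(p,n,c,.15,.05)[:,:,::-1])
E
```

```text
top [0.50053679 0.1621121  0.05      ]
side [0.50074627 0.17204622 0.05      ]
```

Run:
```python
from h import *
c=(0.50,.14)
ims=[]
for n in ('top','side'):
    p=np.load(n+'0.npz')['p']
    im=rect(p,n,c,.2,.05)[:,:,::-1].copy()
    cv2.imwrite(f'rect_{n}.png',im)
    g=im.astype(int);hsv=cv2.cvtColor(im,cv2.COLOR_BGR2HSV)
    ims.append(im[100:640])
    m=((hsv[...,2]>(165 if n=='top' else 175))).astype(np.uint8)
    k,l,st,ce=cv2.connectedComponentsWithStats(m);i=1+np.argmax(st[1:,4]);print(n,st[i],ce[i])
    pts=np.argwhere(l==i)[:,::-1].astype(np.int32);h=cv2.convexHull(pts)
    e=cv2.fitEllipse(h);print(e, 'world',c[0]+.2-e[0][1]/2000,c[1]+.2-e[0][0]/2000)
cv2.imwrite('pics/rr.png',cv2.resize(np.hstack(ims),None,fx=.5,fy=.5,interpolation=cv2.INTER_AREA))
```

```text
top [  145   186   421   422 61730] [356.63717803 398.2193423 ]
((355.09942626953125, 397.1077880859375), (422.7369079589844, 423.5537414550781), 77.37474822998047) world 0.5014461059570312 0.1624502868652344
side [  198   397   361   209 18126] [407.86273861 535.21284343]
((371.8456726074219, 465.23974609375), (270.8729248046875, 370.8825988769531), 72.78651428222656) world 0.4673801269531249 0.1540771636962891
```

View pics/rr.png

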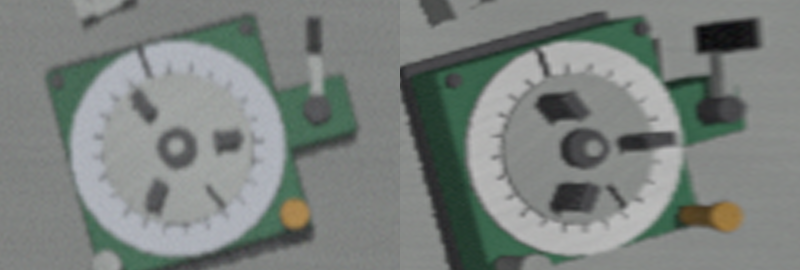

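```bash
cat >> h.py <<'E'
def dark(im,cx,cy,r0,r1,title,ppm=2000):
    g=cv2.cvtColor(im,cv2.COLOR_BGR2GRAY).astype(np.float32)
    # angle world ccw from +x: pixel dx=-sin, dy=-cos
    a=np.radians(np.arange(0,360,.25));R=np.arange(r0,r1,.0005)*ppm
    X=cx-np.outer(np.sin(a),R);Y=cy-np.outer(np.cos(a),R)
    return np.degrees(a),cv2.remap(g,X.astype(np.float32),Y.astype(np.float32),cv2.INTER_LINEAR).mean(1)
def peak(a,v,w=6):
    b=np.median(v);d=np.clip(b-v,0,None);i=d.argmax();da=(a-a[i]+180)%360-180;s=abs(da)<w
    ww=np.clip(d[s]-.25*d.max(),0,None)
    return (a[i]+(ww*da[s]).sum()/ww.sum())%360,d.max()
E
python3 - <<'E'
from h import *
c=(0.50,.14)
def ringc(im,lo):
    s=cv2.GaussianBlur(im,(0,0),1);hsv=cv2.cvtColor(s,cv2.COLOR_BGR2HSV)
    return hsv
for n in ('top','side'):
    p=np.load(n+'0.npz')['p']
    im5=rect(p,n,c,.2,.05)[:,:,::-1].copy();im53=rect(p,n,c,.2,.053)[:,:,::-1].copy()
    g=cv2.cvtColor(im5,cv2.COLOR_BGR2GRAY).astype(np.float32)
    guess=np.array([.5014,.1625]) if n=='top' else np.array([.5014,.165])
    # edge of ring: along rays, steepest drop near r=108mm
    for it in range(4):
        P=[]
        for a in np.radians(np.arange(0,360,3)):
            R=np.arange(.095,.122,.00025);x=guess[0]+R*np.cos(a);y=guess[1]+R*np.sin(a)
            v=cv2.remap(g,((c[1]+.2-y)*2000).astype(np.float32),((c[0]+.2-x)*2000).astype(np.float32),cv2.INTER_LINEAR).ravel()
            gr=np.gradient(cv2.GaussianBlur(v[None],(0,0),5).ravel());i=gr.argmin()
            if gr[i]<-1: P.append((x[i],y[i]))
        P=np.array(P)
        keep=np.ones(len(P),bool)
        for _ in range(5):
            q=P[keep];s=np.linalg.lstsq(np.c_[2*q,np.ones(len(q))],(q**2).sum(1),rcond=None)[0]
            rr=np.sqrt(s[2]+s[0]**2+s[1]**2);res=np.hypot(*(P-s[:2]).T)-rr;keep=abs(res)<.002
        guess=s[:2]
    print(n,guess,rr,keep.sum(),len(P))
    cx,cy=(c[1]+.2-guess[1])*2000,(c[0]+.2-guess[0])*2000
    print(' target',peak(*dark(im5,cx,cy,.088,.104,n)),' index',)
    a,v=dark(im53,cx,cy,.067,.0745,n)
    print(' dial idx outer',peak(a,v))
    a,v=dark(im53,cx,cy,.05,.074,n);m=(a>200)&(a<240);print(peak(a[m],v[m]))
E
```

```text
top [0.50141933 0.16224868] 0.1076758212862517 119 119
 target (np.float64(21.1655951602161), np.float32(69.10164))  index
 dial idx outer (np.float64(217.9240808769644), np.float32(56.325104))
(np.float64(217.71883613412695), np.float32(57.854942))
side [0.50204296 0.16481549] 0.10765990044964266 120 120
 target (np.float64(20.64601908919955), np.float32(102.13568))  index
 dial idx outer (np.float64(274.20729506075776), np.float32(74.714325))
(np.float64(218.2885285971837), np.float32(65.38669))
```

>>> {"fn": "move_arm", "kwargs": {
  "series": [
    [[0,0,0,0.4,0.9,0,0],[0,0,0,0.4,0.9,0,0],[0,0,0,0.4,0.9,0,0],[0,0,0,0.4,0.9,0,0],[0,0,0,0.4,0.9,0,0],[0,0,0,0.4,0.9,0,0],[0,0,0,0.4,0.9,0,0],[0,0,0,0.4,0.9,0,0],[0,0,0,0.4,0.9,0,0],[0,0,0,0.4,0.9,0,0],[0,0,0,0.4,0.9,0,0],[0,0,0,0.4,0.9,0,0]]
  ]
}}

```text
time_s: 1.6
tcp_pos: [0.4627, 0.0667, 0.287]
ee_rot: [[-0.002, -0.271, 0.963], [0.006, 0.963, 0.271], [-1.0, 0.007, 0.0]]
wrist_force: [1.4, -0.0, 0.4]
gripper_width: 0.004
```

```bash
cat >> h.py <<'E'
def st():
    s=r.sense();R=s['ee_rot'];print('t%.2f'%s['time_s'],'pos',np.round(s['tcp_pos'],4),'yaw_y %.1f'%(np.degrees(np.arctan2(R[1,1],R[0,1]))%360),'x',np.round(R[:,0],4),'q',np.round(s['joints'],1),'F',np.round(s['wrist_force'],1),'w',round(s['gripper_width'],3));return s
E
python3 -c "
from h import *
st()"
```

```text
t1.60 pos [0.4627 0.0667 0.287 ] yaw_y 105.7 x [-0.0017  0.0065 -1.    ] q [  28.     6.8  -21.    -0.4  -62.1 -102.1] F [ 1.4 -0.   0.4] w 0.004
```

>>> {"fn": "move_arm", "kwargs": {
  "series": [
    [[0,0,-0.95,0.35,0.7,-0.5,0],[0,0,0,0,0,-0.5,0]]
  ]
}}

```text
time_s: 1.85
tcp_pos: [0.4865, 0.1145, 0.2273]
ee_rot: [[0.005, -0.142, 0.99], [0.01, 0.99, 0.142], [-1.0, 0.009, 0.006]]
wrist_force: [-0.1, -0.3, -0.2]
gripper_width: 0.007
```

Run:
```python
from h import *
st()
for n in ('top','side'):
    p,d=viewer.capture(n);u=proj(n,[.5017,.1635,.05]).astype(int)
    q=p[u[1]-70:u[1]+60,u[0]-70:u[0]+70,::-1];cv2.imwrite(f'pics/{n}1.png',cv2.resize(q,None,fx=4,fy=4,interpolation=cv2.INTER_CUBIC))
```

```text
t1.85 pos [0.4865 0.1145 0.2273] yaw_y 98.2 x [ 0.0052  0.0096 -0.9999] q [  31.7   13.2  -22.4   -0.4  -53.9 -113.3] F [-0.1 -0.3 -0.2] w 0.007
```

View pics/top1.png

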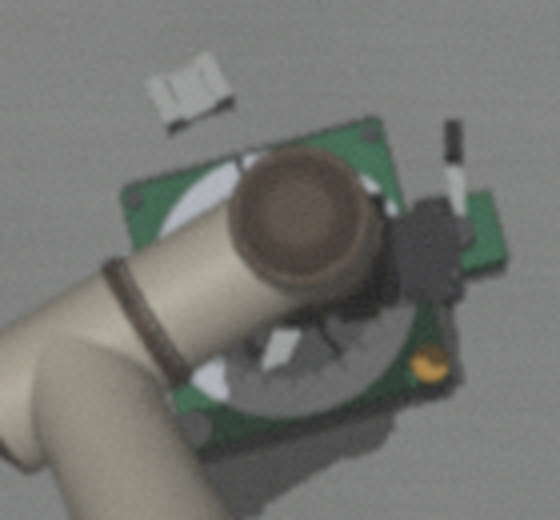

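View pics/side1.png

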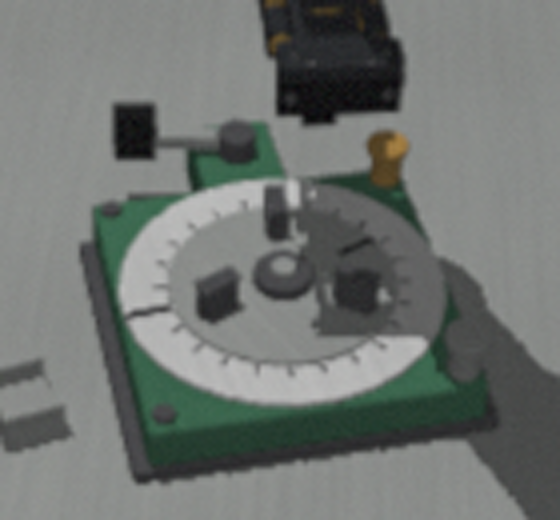

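>>> {"fn": "move_arm", "kwargs": {
  "series": [
    [[-0.07,0.04,0,-0.06,-0.1,-0.5,0],[0,0,0,0,0,-0.6,0],[0,0,0,0,0,-0.4,0],[0,0,0,0,0,0,0]]
  ]
}}

```text
time_s: 2.45
tcp_pos: [0.4814, 0.1042, 0.1373]
ee_rot: [[-0.003, -0.139, 0.99], [-0.003, 0.99, 0.139], [-1.0, -0.003, -0.004]]
wrist_force: [0.5, 0.7, -0.1]
gripper_width: 0.005
```

Run:
```python
from h import *
st()
```

```text
t2.45 pos [0.4814 0.1042 0.1373] yaw_y 98.0 x [-0.0034 -0.003  -1.    ] q [ 3.120e+01  1.970e+01 -2.940e+01  1.000e-01 -4.120e+01 -1.132e+02] F [ 0.5  0.7 -0.1] w 0.005
```

```bash
cat >> h.py <<'E'
C=np.array([.5017,.1635])
def plan(phis,tau,rho=.053,ztcp=.132,flip=180):
    """phis: lug angles (deg) for waypoints; tau: tangential offset (list)"""
    s=st();p=np.array(s['tcp_pos'][:2]);z=s['tcp_pos'][2];R=s['ee_rot'];y=np.degrees(np.arctan2(R[1,1],R[0,1]))
    wx,wy=R[1,0],-R[0,0]  # placeholder tilt fix
    tilt=(-np.degrees(R[1,0]),np.degrees(R[0,0]))
    for k,(ph,t) in enumerate(zip(phis,tau)):
        a=np.radians(ph);w=C+rho*np.array([np.cos(a),np.sin(a)])+t*np.array([-np.sin(a),np.cos(a)])
        dy=(ph+flip-y+180)%360-180
        d=(w-p)/.06
        print([round(tilt[0]/8,2) if k==0 else 0,round(tilt[1]/8,2) if k==0 else 0,round(dy/8,2),round(d[0],2),round(d[1],2),round((ztcp-z)/.06,2) if k==0 else 0,0])
        p=w;y=ph+flip
E
python3 - <<'E'
from h import *
plan([278,278,278]+list(range(284,284+6*7,6)),[-.026,-.021,-.0175]+[-.0165]*7)
E
```

```text
t2.45 pos [0.4814 0.1042 0.1373] yaw_y 98.0 x [-0.0034 -0.003  -1.    ] q [ 3.120e+01  1.970e+01 -2.940e+01  1.000e-01 -4.120e+01 -1.132e+02] F [ 0.5  0.7 -0.1] w 0.005
[np.float64(0.02), np.float64(-0.02), np.float64(-0.0), np.float64(0.03), np.float64(0.05), np.float64(-0.09), 0]
[0, 0, 0.0, np.float64(0.08), np.float64(0.01), 0, 0]
[0, 0, 0.0, np.float64(0.06), np.float64(0.01), 0, 0]
[0, 0, 0.75, np.float64(0.11), np.float64(-0.01), 0, 0]
[0, 0, 0.75, np.float64(0.1), np.float64(-0.0), 0, 0]
[0, 0, 0.75, np.float64(0.1), np.float64(0.01), 0, 0]
[0, 0, 0.75, np.float64(0.09), np.float64(0.02), 0, 0]
[0, 0, 0.75, np.float64(0.09), np.float64(0.03), 0, 0]
[0, 0, 0.75, np.float64(0.09), np.float64(0.04), 0, 0]
[0, 0, 0.75, np.float64(0.08), np.float64(0.05), 0, 0]
```

>>> {"fn": "move_arm", "kwargs": {
  "series": [
    [[0.02,-0.02,0,0.03,0.05,-0.09,0],[0,0,0,0.08,0.01,0,0],[0,0,0,0.06,0.01,0,0],[0,0,0.75,0.11,-0.01,0,0],[0,0,0.75,0.1,0,0,0],[0,0,0.75,0.1,0.01,0,0],[0,0,0.75,0.09,0.02,0,0]]
  ]
}}

```text
time_s: 3.32
tcp_pos: [0.5129, 0.1082, 0.1349]
ee_rot: [[-0.009, -0.54, 0.842], [-0.003, 0.842, 0.54], [-1.0, 0.003, -0.009]]
wrist_force: [-1.9, -1.9, -0.5]
gripper_width: 0.007
```

Run:
```python
from h import *
st()
for n in ('side',):
    p,d=viewer.capture(n);u=proj(n,[.5017,.1635,.05]).astype(int)
    q=p[u[1]-70:u[1]+60,u[0]-70:u[0]+70,::-1];cv2.imwrite(f'pics/{n}2.png',cv2.resize(q,None,fx=4,fy=4,interpolation=cv2.INTER_CUBIC))
plan(range(302,302+6*12,6),[-.0165]*12)
```

```text
t3.33 pos [0.5129 0.1082 0.1349] yaw_y 122.7 x [-0.0093 -0.003  -1.    ] q [ 29.6  22.5 -24.9  -0.2 -43.2 -86.8] F [-1.9 -1.9 -0.5] w 0.007
t3.38 pos [0.5138 0.1086 0.135 ] yaw_y 122.8 x [-0.0078 -0.0024 -1.    ] q [ 29.6  22.6 -24.8  -0.1 -43.1 -86.7] F [-0.7 -1.1 -1. ] w 0.005
[np.float64(0.02), np.float64(-0.06), np.float64(-0.1), np.float64(0.03), np.float64(0.02), np.float64(-0.05), 0]
[0, 0, 0.75, np.float64(0.09), np.float64(0.03), 0, 0]
[0, 0, 0.75, np.float64(0.09), np.float64(0.04), 0, 0]
[0, 0, 0.75, np.float64(0.08), np.float64(0.05), 0, 0]
[0, 0, 0.75, np.float64(0.08), np.float64(0.06), 0, 0]
[0, 0, 0.75, np.float64(0.07), np.float64(0.06), 0, 0]
[0, 0, 0.75, np.float64(0.07), np.float64(0.07), 0, 0]
[0, 0, 0.75, np.float64(0.06), np.float64(0.08), 0, 0]
[0, 0, 0.75, np.float64(0.05), np.float64(0.08), 0, 0]
[0, 0, 0.75, np.float64(0.04), np.float64(0.09), 0, 0]
[0, 0, 0.75, np.float64(0.03), np.float64(0.09), 0, 0]
[0, 0, 0.75, np.float64(0.02), np.float64(0.09), 0, 0]
```

View pics/side2.png

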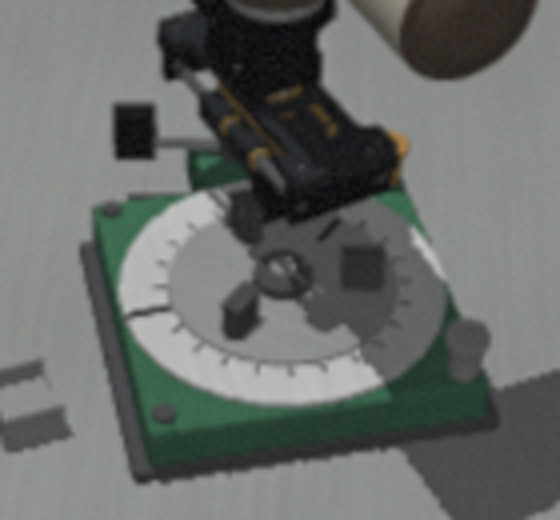

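>>> {"fn": "move_arm", "kwargs": {
  "series": [
    [[0.02,-0.06,0.3,0.05,0.02,-0.05,0],[0,0,0.75,0.09,0.03,0,0],[0,0,0.75,0.09,0.04,0,0],[0,0,0.75,0.08,0.05,0,0],[0,0,0.75,0.08,0.06,0,0],[0,0,0.75,0.07,0.06,0,0],[0,0,0.75,0.07,0.07,0,0],[0,0,0.75,0.06,0.08,0,0]]
  ]
}}

```text
time_s: 4.38
tcp_pos: [0.5456, 0.1281, 0.1324]
ee_rot: [[-0.009, -0.977, 0.212], [-0.013, 0.212, 0.977], [-1.0, 0.006, -0.014]]
wrist_force: [-0.0, -3.0, -1.1]
gripper_width: 0.007
```

Run:
```python
from h import *
s=st();d=np.array(s['tcp_pos'][:2])-C;print('finger rho-ish',np.hypot(*d),np.degrees(np.arctan2(d[1],d[0]))%360+np.degrees(np.arctan2(.0165,.053)))
plan(range(350,350+6*14,6),[-.0165]*14)
```

```text
t4.38 pos [0.5456 0.1281 0.1324] yaw_y 167.7 x [-0.0088 -0.0129 -0.9999] q [ 30.   25.6 -20.1   0.6 -45.1 -42.6] F [-0.  -3.  -1.1] w 0.007
finger rho-ish 0.05640172669324197 338.45045361961337
t4.38 pos [0.5456 0.1281 0.1324] yaw_y 167.7 x [-0.0088 -0.0129 -0.9999] q [ 30.   25.6 -20.1   0.6 -45.1 -42.6] F [-0.  -3.  -1.1] w 0.007
[np.float64(0.09), np.float64(-0.06), np.float64(0.28), np.float64(0.09), np.float64(0.17), np.float64(-0.01), 0]
[0, 0, 0.75, np.float64(0.04), np.float64(0.09), 0, 0]
[0, 0, 0.75, np.float64(0.03), np.float64(0.09), 0, 0]
[0, 0, 0.75, np.float64(0.02), np.float64(0.09), 0, 0]
[0, 0, 0.75, np.float64(0.01), np.float64(0.1), 0, 0]
[0, 0, 0.75, np.float64(0.0), np.float64(0.1), 0, 0]
[0, 0, 0.75, np.float64(-0.01), np.float64(0.1), 0, 0]
[0, 0, 0.75, np.float64(-0.02), np.float64(0.09), 0, 0]
[0, 0, 0.75, np.float64(-0.03), np.float64(0.09), 0, 0]
[0, 0, 0.75, np.float64(-0.04), np.float64(0.09), 0, 0]
[0, 0, 0.75, np.float64(-0.05), np.float64(0.08), 0, 0]
[0, 0, 0.75, np.float64(-0.06), np.float64(0.08), 0, 0]
[0, 0, 0.75, np.float64(-0.06), np.float64(0.07), 0, 0]
[0, 0, 0.75, np.float64(-0.07), np.float64(0.07), 0, 0]
```

Run:
```python
from h import *
plan([344]+list(range(350,350+6*12,6)),[-.0165]*14)
```

```text
t4.38 pos [0.5456 0.1281 0.1324] yaw_y 167.7 x [-0.0088 -0.0129 -0.9999] q [ 30.   25.6 -20.1   0.6 -45.1 -42.6] F [-0.  -3.  -1.1] w 0.007
[np.float64(0.09), np.float64(-0.06), np.float64(-0.47), np.float64(0.04), np.float64(0.08), np.float64(-0.01), 0]
[0, 0, 0.75, np.float64(0.05), np.float64(0.08), 0, 0]
[0, 0, 0.75, np.float64(0.04), np.float64(0.09), 0, 0]
[0, 0, 0.75, np.float64(0.03), np.float64(0.09), 0, 0]
[0, 0, 0.75, np.float64(0.02), np.float64(0.09), 0, 0]
[0, 0, 0.75, np.float64(0.01), np.float64(0.1), 0, 0]
[0, 0, 0.75, np.float64(0.0), np.float64(0.1), 0, 0]
[0, 0, 0.75, np.float64(-0.01), np.float64(0.1), 0, 0]
[0, 0, 0.75, np.float64(-0.02), np.float64(0.09), 0, 0]
[0, 0, 0.75, np.float64(-0.03), np.float64(0.09), 0, 0]
[0, 0, 0.75, np.float64(-0.04), np.float64(0.09), 0, 0]
[0, 0, 0.75, np.float64(-0.05), np.float64(0.08), 0, 0]
[0, 0, 0.75, np.float64(-0.06), np.float64(0.08), 0, 0]
```

>>> {"fn": "move_arm", "kwargs": {
  "series": [
    [[0.09,-0.06,0,0.04,0.1,0,0],[0,0,0.5,0.05,0.1,0,0],[0,0,0.7,0.04,0.1,0,0],[0,0,0.7,0.03,0.1,0,0],[0,0,0.7,0.02,0.1,0,0],[0,0,0.7,0.01,0.11,0,0],[0,0,0.7,0,0.11,0,0],[0,0,0.7,-0.01,0.11,0,0],[0,0,0.7,-0.02,0.1,0,0],[0,0,0.5,-0.02,0.08,0,0]]
  ]
}}

```text
time_s: 5.62
tcp_pos: [0.5509, 0.1825, 0.1324]
ee_rot: [[-0.005, -0.821, -0.571], [-0.015, -0.571, 0.821], [-1.0, 0.013, -0.009]]
wrist_force: [0.8, -3.1, -1.0]
gripper_width: -0.0
```

Run:
```python
from h import *
s=st();d=np.array(s['tcp_pos'][:2])-C;print('finger rho-ish',np.hypot(*d),np.degrees(np.arctan2(d[1],d[0]))%360+np.degrees(np.arctan2(.0165,.053)))
for n in ('side','top'):
    p,_=viewer.capture(n);u=proj(n,[.5017,.1635,.05]).astype(int)
    q=p[u[1]-70:u[1]+60,u[0]-70:u[0]+70,::-1];cv2.imwrite(f'pics/{n}3.png',cv2.resize(q,None,fx=4,fy=4,interpolation=cv2.INTER_CUBIC))
```

```text
t5.62 pos [0.5509 0.1825 0.1324] yaw_y 214.8 x [-0.0054 -0.0151 -0.9999] q [ 34.5  27.2 -17.3   0.7 -46.3  -0.2] F [ 0.8 -3.1 -1. ] w -0.0
finger rho-ish 0.05274266266001173 38.43357662296255
```

View pics/side3.png

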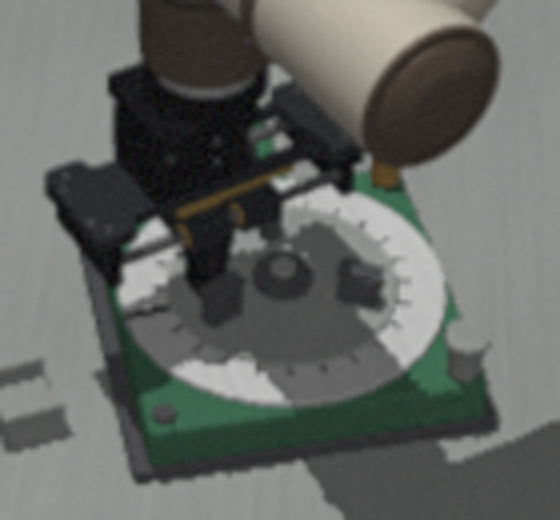

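View pics/top3.png

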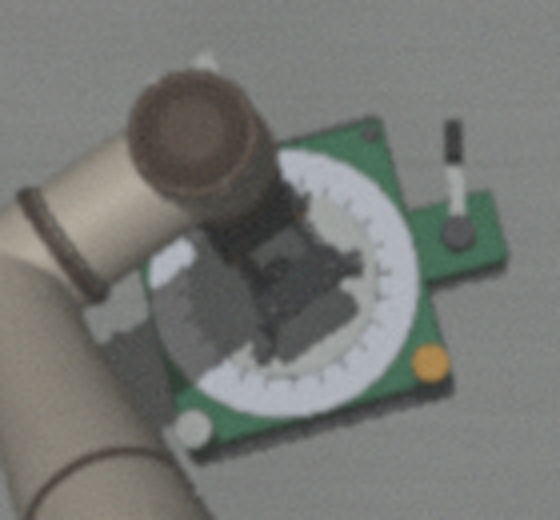

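Run:
```python
from h import *
plan([42,47,52,57,62,66,70],[-.0165]*14)
```

```text
t5.72 pos [0.5514 0.1835 0.1327] yaw_y 214.7 x [-0.0036 -0.0132 -0.9999] q [ 34.6  27.2 -17.2   0.7 -46.2  -0.4] F [-0.6 -1.5  0.4] w 0.004
[np.float64(0.09), np.float64(-0.03), np.float64(0.91), np.float64(0.01), np.float64(0.05), np.float64(-0.01), 0]
[0, 0, 0.62, np.float64(-0.04), np.float64(0.07), 0, 0]
[0, 0, 0.62, np.float64(-0.04), np.float64(0.07), 0, 0]
[0, 0, 0.62, np.float64(-0.05), np.float64(0.06), 0, 0]
[0, 0, 0.62, np.float64(-0.05), np.float64(0.06), 0, 0]
[0, 0, 0.5, np.float64(-0.05), np.float64(0.04), 0, 0]
[0, 0, 0.5, np.float64(-0.05), np.float64(0.04), 0, 0]
```

>>> {"fn": "move_arm", "kwargs": {
  "series": [
    [[0.09,-0.03,0.7,0,0.05,0,0],[0,0,0.65,-0.04,0.07,0,0],[0,0,0.65,-0.04,0.07,0,0],[0,0,0.65,-0.05,0.06,0,0],[0,0,0.65,-0.05,0.06,0,0],[0,0,0.5,-0.05,0.04,0,0],[0,0,0.5,-0.05,0.04,0,0],[0,0,0,0,0,0,0]]
  ]
}}

```text
time_s: 6.72
tcp_pos: [0.5396, 0.2077, 0.1353]
ee_rot: [[0.014, -0.361, -0.932], [0.009, -0.932, 0.362], [-1.0, -0.013, -0.01]]
wrist_force: [-1.3, 0.2, 0.5]
gripper_width: 0.004
```

Run:
```python
from h import *
s=st();d=np.array(s['tcp_pos'][:2])-C;print('finger rho-ish',np.hypot(*d),np.degrees(np.arctan2(d[1],d[0]))%360+np.degrees(np.arctan2(.0165,.053)))
for n in ('side','top'):
    p,_=viewer.capture(n);u=proj(n,[.5017,.1635,.05]).astype(int)
    q=p[u[1]-70:u[1]+60,u[0]-70:u[0]+70,::-1];cv2.imwrite(f'pics/{n}4.png',cv2.resize(q,None,fx=4,fy=4,interpolation=cv2.INTER_CUBIC))
```

```text
t6.72 pos [0.5396 0.2077 0.1353] yaw_y 248.8 x [ 0.014   0.009  -0.9999] q [ 37.1  26.3 -18.1   0.1 -44.6  31.6] F [-1.3  0.2  0.5] w 0.004
finger rho-ish 0.058174931665274265 66.66556349164904
```

View pics/side4.png

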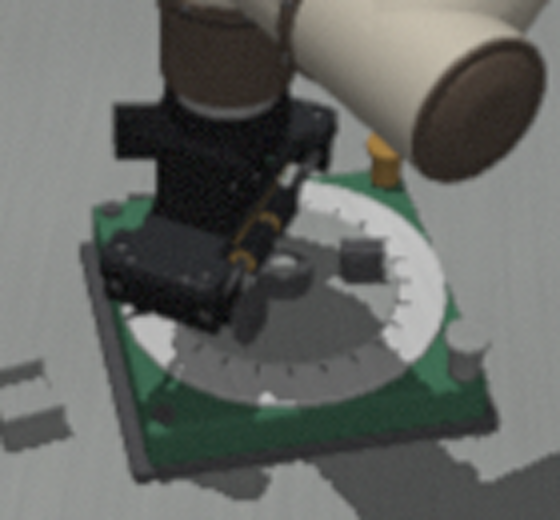

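View pics/top4.png

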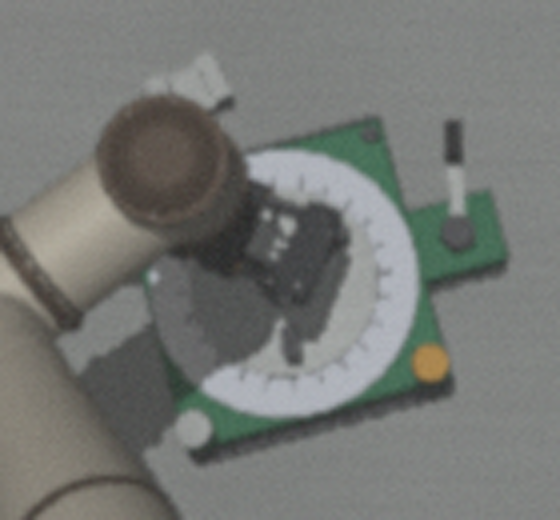

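Run:
```python
from h import *
plan([70,73,75,75],[-.0165]*14)
```

```text
t6.83 pos [0.5395 0.2075 0.1353] yaw_y 248.8 x [ 0.0136  0.0086 -0.9999] q [ 37.1  26.3 -18.1   0.1 -44.7  31.6] F [ 0.1  0.7 -1. ] w 0.004
[np.float64(-0.06), np.float64(0.1), np.float64(0.15), np.float64(-0.07), np.float64(0.0), np.float64(-0.05), 0]
[0, 0, 0.38, np.float64(-0.04), np.float64(0.03), 0, 0]
[0, 0, 0.25, np.float64(-0.03), np.float64(0.02), 0, 0]
[0, 0, 0.0, np.float64(0.0), np.float64(0.0), 0, 0]
```

>>> {"fn": "move_arm", "kwargs": {
  "series": [
    [[-0.06,0.1,0.15,-0.07,0,-0.05,0],[0,0,0.35,-0.05,0.03,0,0],[0,0,0.25,-0.04,0.02,0,0],[0,0,0,0,0,0,0],[0,0,0,0.2,-0.05,0,0],[0,0,0,0.1,-0.03,0.7,0],[0,0,0,0,0,1,0],[0,0,-0.5,0,-0.9,0,0],[0,0,-0.8,0,-1,0,0],[0,0,-0.8,0,-1,0,0],[0,0,-0.8,0,-1,0,0],[0,0,-0.8,0,-1,0,0],[0,0,0,0,0,0,0]]
  ]
}}

```text
time_s: 8.45
tcp_pos: [0.5525, -0.0968, 0.2377]
ee_rot: [[0.002, -0.717, -0.698], [0.002, -0.698, 0.717], [-1.0, -0.003, -0.0]]
wrist_force: [0.1, 0.4, -0.2]
gripper_width: 0.004
```

```bash
cat >> h.py <<'E'
def angles(tag):
    c=(0.50,.14)
    for n,g in (('top',(.50142,.16225)),('side',(.50204,.16482))):
        p,_=viewer.capture(n);np.save(f'{n}{tag}.npy',p);u=proj(n,[.5017,.1635,.05]).astype(int)
        q=p[u[1]-70:u[1]+60,u[0]-70:u[0]+70,::-1];cv2.imwrite(f'pics/{n}{tag}.png',cv2.resize(q,None,fx=4,fy=4,interpolation=cv2.INTER_CUBIC))
        im5=rect(p,n,c,.2,.05)[:,:,::-1].copy();im53=rect(p,n,c,.2,.053)[:,:,::-1].copy()
        cx,cy=(c[1]+.2-g[1])*2000,(c[0]+.2-g[0])*2000
        def win(im,a0,a1,w):
            a,v=dark(im,cx,cy,a0,a1,n);a=(a+180)%360-180;o=a.argsort();a=a[o];v=v[o];m=(a>-35)&(a<55);return peak(a[m],v[m],w)
        print(n,'target',win(im5,.088,.104,5),'idx outer',win(im53,.066,.0745,6),'idx',win(im53,.052,.0745,7))
E
python3 - <<'E'
from h import *
st();angles('5')
E
```

```text
t8.45 pos [ 0.5525 -0.0968  0.2377] yaw_y 224.2 x [ 0.0022  0.0021 -1.    ] q [  6.6  18.4 -13.3  -0.1 -58.1  37.7] F [ 0.1  0.4 -0.2] w 0.004
top target (np.float64(358.9113840911975), np.float32(91.460236)) idx outer (np.float64(353.4644502945638), np.float32(82.29256)) idx (np.float64(329.2128528998828), np.float32(57.633118))
side target (np.float64(20.66163275967297), np.float32(101.70175)) idx outer (np.float64(16.725404761594675), np.float32(73.000984)) idx (np.float64(16.235854333299915), np.float32(69.813866))
```

View pics/side5.png

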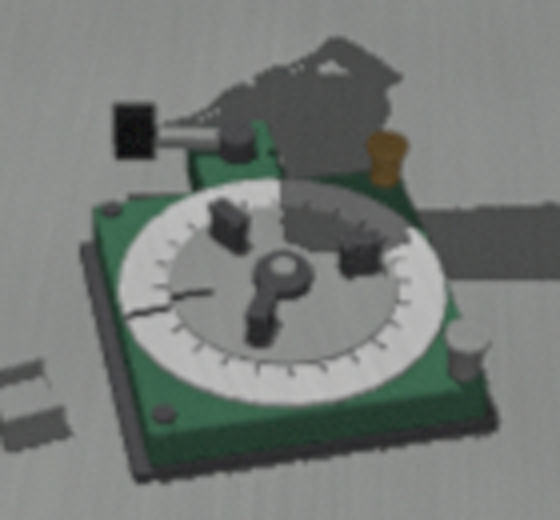

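View pics/top5.png

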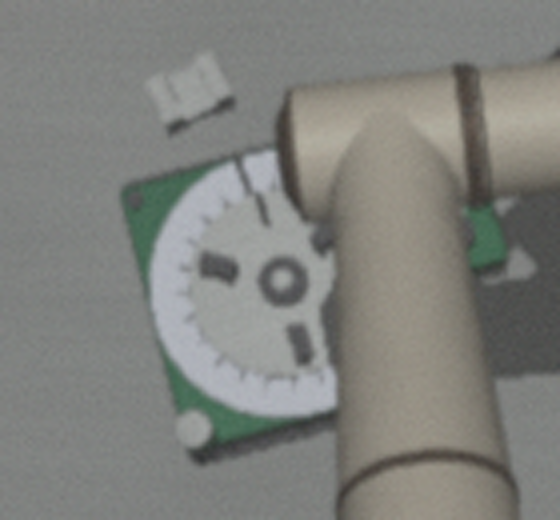

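```bash
sed -i 's/m=(a>-35)&(a<55)/m=(a>7)\&(a<35)/; s/b=np.median(v)/b=np.percentile(v,80)/' h.py
python3 - <<'E'
from h import *
st();angles('6')
E
```

```text
t8.55 pos [ 0.5529 -0.0938  0.2377] yaw_y 224.5 x [ 0.0028  0.0024 -1.    ] q [  6.9  18.4 -13.3  -0.1 -58.1  37.7] F [ 0.7  0.6 -0.5] w 0.005
top target (np.float64(21.16024390624598), np.float32(72.211975)) idx outer (np.float64(16.89049746160104), np.float32(59.968987)) idx (np.float64(16.802254162427186), np.float32(61.857185))
side target (np.float64(20.65437185377574), np.float32(101.63849)) idx outer (np.float64(16.733575052115878), np.float32(74.15429)) idx (np.float64(16.249485805995313), np.float32(71.3158))
```

>>> {"fn": "move_arm", "kwargs": {
  "series": [
    [[0,0,0.8,0,0.9,0,0],[0,0,0.8,0,0.9,0,0],[0,0,0.8,0,0.9,0,0],[0,0,0.8,0,0.9,0,0],[0,0,0.8,0,0.9,0,0],[0,0,0,-0.1,0.5,0,0],[0,0,0,0,0,0,0]]
  ]
}}

```text
time_s: 9.52
tcp_pos: [0.5436, 0.2288, 0.2382]
ee_rot: [[0.003, -0.193, -0.981], [0.005, -0.981, 0.193], [-1.0, -0.006, -0.002]]
wrist_force: [0.1, -0.2, -0.4]
gripper_width: 0.004
```

Run:
```python
from h import *
plan([76.7],[-.030],ztcp=.18)
```

```text
t9.53 pos [0.5436 0.2288 0.2382] yaw_y 258.9 x [ 0.0027  0.0052 -1.    ] q [ 38.5  21.   -9.3  -0.2 -59.4  40.5] F [ 0.1 -0.2 -0.4] w 0.004
[np.float64(-0.04), np.float64(0.02), np.float64(-0.27), np.float64(-0.01), np.float64(-0.34), np.float64(-0.97), 0]
```

>>> {"fn": "move_arm", "kwargs": {
  "series": [
    [[-0.04,0.02,-0.27,0,-0.34,-0.3,0],[0,0,0,0,0,-0.6,0],[0,0,0,0,0,0,0]]
  ]
}}

```text
time_s: 9.9
tcp_pos: [0.5423, 0.21, 0.1838]
ee_rot: [[0.001, -0.225, -0.974], [-0.0, -0.974, 0.225], [-1.0, 0.0, -0.001]]
wrist_force: [-0.7, -0.2, -0.7]
gripper_width: 0.008
```

Run:
```python
from h import *
plan([76.7],[-.028],ztcp=.132)
```

```text
t9.90 pos [0.5423 0.21   0.1838] yaw_y 257.0 x [ 5.e-04 -3.e-04 -1.e+00] q [ 37.1  23.5 -14.2   0.  -52.3  39.8] F [-0.7 -0.2 -0.7] w 0.008
[np.float64(0.0), np.float64(0.0), np.float64(-0.03), np.float64(-0.02), np.float64(-0.02), np.float64(-0.86), 0]
```

>>> {"fn": "move_arm", "kwargs": {
  "series": [
    [[0,0,0,0,0,-0.5,0],[0,0,0,0,0,-0.3,0],[0,0,0,0,0,0,0]]
  ]
}}

```text
time_s: 10.28
tcp_pos: [0.5446, 0.2115, 0.1398]
ee_rot: [[0.008, -0.222, -0.975], [0.003, -0.975, 0.222], [-1.0, -0.004, -0.007]]
wrist_force: [0.3, -0.3, 0.2]
gripper_width: 0.007
```

Run:
```python
from h import *
plan([77,77,77,78,79,79],[-.026,-.022,-.018,-.0165,-.0165,-.0165],ztcp=.132)
```

```text
t10.28 pos [0.5446 0.2115 0.1398] yaw_y 257.1 x [ 0.0076  0.0027 -1.    ] q [ 37.2  26.6 -16.8   0.2 -46.2  39.9] F [ 0.3 -0.3  0.2] w 0.007
[np.float64(-0.02), np.float64(0.05), np.float64(-0.02), np.float64(-0.09), np.float64(-0.04), np.float64(-0.13), 0]
[0, 0, 0.0, np.float64(-0.06), np.float64(0.01), 0, 0]
[0, 0, 0.0, np.float64(-0.06), np.float64(0.01), 0, 0]
[0, 0, 0.12, np.float64(-0.04), np.float64(0.01), 0, 0]
[0, 0, 0.12, np.float64(-0.01), np.float64(0.01), 0, 0]
[0, 0, 0.0, np.float64(0.0), np.float64(0.0), 0, 0]
```

>>> {"fn": "move_arm", "kwargs": {
  "series": [
    [[-0.02,0.05,0,-0.09,-0.04,-0.13,0],[0,0,0,-0.06,0,0,0],[0,0,0,-0.05,0.01,0,0],[0,0,0,0,0,0,0]]
  ]
}}

```text
time_s: 10.78
tcp_pos: [0.5333, 0.2106, 0.1357]
ee_rot: [[0.006, -0.221, -0.975], [0.003, -0.975, 0.221], [-1.0, -0.004, -0.005]]
wrist_force: [0.3, -0.3, -0.1]
gripper_width: 0.006
```

```bash
cat >> h.py <<'E'
def eq(lug):
    s=st();a=np.radians(lug);d=np.array(s['tcp_pos'][:2])-C
    print('rho %.4f tau %.4f for lug %.1f'%(d@[np.cos(a),np.sin(a)],d@[-np.sin(a),np.cos(a)],lug))
E
python3 - <<'E'
from h import *
eq(76.6)
E
```

```text
t10.78 pos [0.5333 0.2106 0.1357] yaw_y 257.2 x [ 0.0058  0.0031 -1.    ] q [ 37.8  26.1 -18.5   0.1 -45.1  39.4] F [ 0.3 -0.3 -0.1] w 0.006
rho 0.0531 tau -0.0198 for lug 76.6
```

>>> {"fn": "move_arm", "kwargs": {
  "series": [
    [[-0.02,0.04,0.1,-0.05,0.01,-0.05,0],[0,0,0.1,-0.04,0.01,0,0],[0,0,0,0,0,0,0]]
  ]
}}

```text
time_s: 11.15
tcp_pos: [0.529, 0.2125, 0.1334]
ee_rot: [[0.004, -0.191, -0.982], [0.002, -0.982, 0.191], [-1.0, -0.003, -0.003]]
wrist_force: [0.5, 1.2, -0.2]
gripper_width: 0.005
```

Run:
```python
from h import *
eq(76.6);eq(80.9)
n='side';p,_=viewer.capture(n);u=proj(n,[.5017,.1635,.05]).astype(int)
q=p[u[1]-70:u[1]+60,u[0]-70:u[0]+70,::-1];cv2.imwrite(f'pics/{n}7.png',cv2.resize(q,None,fx=4,fy=4,interpolation=cv2.INTER_CUBIC))
```

```text
t11.15 pos [0.529  0.2125 0.1334] yaw_y 259.0 x [ 0.0036  0.0019 -1.    ] q [ 38.2  26.  -19.    0.1 -44.8  40.7] F [ 0.5  1.2 -0.2] w 0.005
rho 0.0540 tau -0.0152 for lug 76.6
t11.15 pos [0.529  0.2125 0.1334] yaw_y 259.0 x [ 0.0036  0.0019 -1.    ] q [ 38.2  26.  -19.    0.1 -44.8  40.7] F [ 0.5  1.2 -0.2] w 0.005
rho 0.0527 tau -0.0192 for lug 80.9
```

View pics/side7.png

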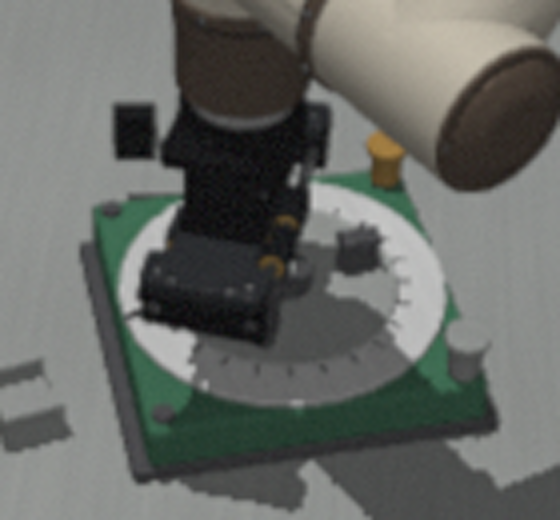

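Run:
```python
from h import *
n='side';u=proj(n,[.5017,.1635,.05]).astype(int)
p7,_=viewer.capture(n);p5=np.load('side6.npy')
f=lambda p:cv2.resize(p[u[1]-20:u[1]+15,u[0]+5:u[0]+40,::-1],None,fx=10,fy=10,interpolation=cv2.INTER_CUBIC)
cv2.imwrite('pics/cmp7.png',np.hstack([f(p5),f(p7)]))
for a in (76.6,80.9):
    b=np.radians(a+120);print(a,[(proj(n,[C[0]+rr*np.cos(b),C[1]+rr*np.sin(b),.081])-[u[0]+5,u[1]-20])*10 for rr in (.038,.066)])
```

```text
76.6 [array([96.60343346, 95.12911737]), array([199.83465448,  80.02548854])]
80.9 [array([93.31022229, 88.05887485]), array([193.87109129,  67.84468604])]
```

View pics/cmp7.png

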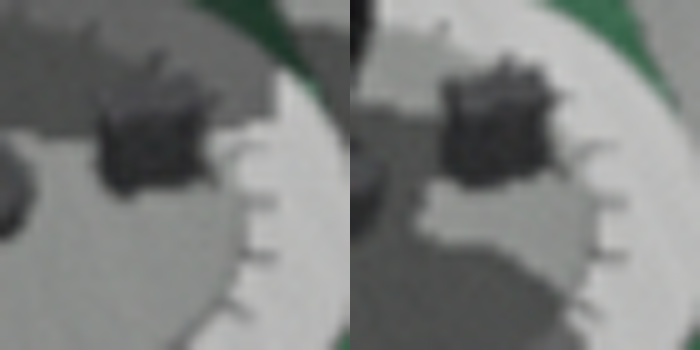

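>>> {"fn": "move_arm", "kwargs": {
  "series": [
    [[0,0,0,0.15,-0.03,0,0],[0,0,0,0.1,-0.02,0.5,0],[0,0,0,0,0,1,0],[0,0,-0.8,0,-0.9,0,0],[0,0,-0.8,0,-1,0,0],[0,0,-0.8,0,-1,0,0],[0,0,-0.8,0,-1,0,0],[0,0,-0.8,0,-1,0,0]]
  ]
}}

```text
time_s: 12.25
tcp_pos: [0.5459, -0.0906, 0.2256]
ee_rot: [[0.001, -0.691, -0.723], [0.0, -0.723, 0.691], [-1.0, -0.001, -0.001]]
wrist_force: [1.1, 0.3, 0.7]
gripper_width: 0.009
```

Run:
```python
from h import *
st();angles('8')
```

```text
t12.25 pos [ 0.5459 -0.0906  0.2256] yaw_y 226.3 x [ 1.3e-03  2.0e-04 -1.0e+00] q [  7.4  18.4 -15.3  -0.  -56.2  39. ] F [1.1 0.3 0.7] w 0.009
top target (np.float64(9.62799665821276), np.float32(86.66821)) idx outer (np.float64(9.90396869637113), np.float32(75.723854)) idx (np.float64(10.083700323418018), np.float32(70.8396))
side target (np.float64(20.657547263462746), np.float32(101.633026)) idx outer (np.float64(19.724401546586495), np.float32(68.19773)) idx (np.float64(19.486748517790218), np.float32(69.556984))
```

View pics/side8.png

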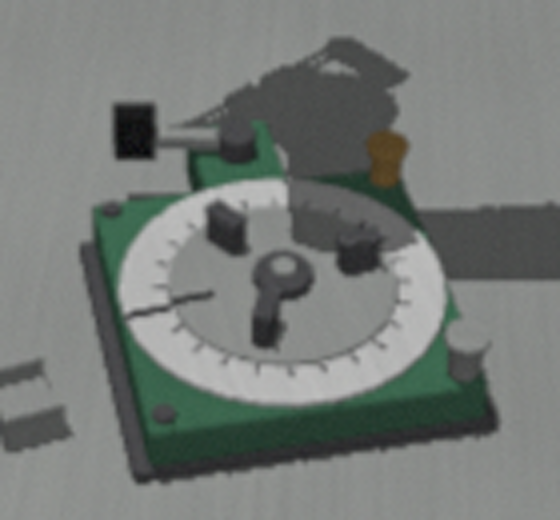

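```bash
sed -i 's/m=(a>7)&(a<35)/m=(a>14)\&(a<30)/' h.py
python3 - <<'E'
from h import *
angles('9')
E
```

```text
top target (np.float64(21.160214743781047), np.float32(71.605225)) idx outer (np.float64(19.99047085710581), np.float32(63.210197)) idx (np.float64(20.073475770434882), np.float32(59.937805))
side target (np.float64(20.652471883343907), np.float32(101.99472)) idx outer (np.float64(19.746544953667396), np.float32(69.30649)) idx (np.float64(19.484743754363443), np.float32(68.325134))
```

View pics/top9.png

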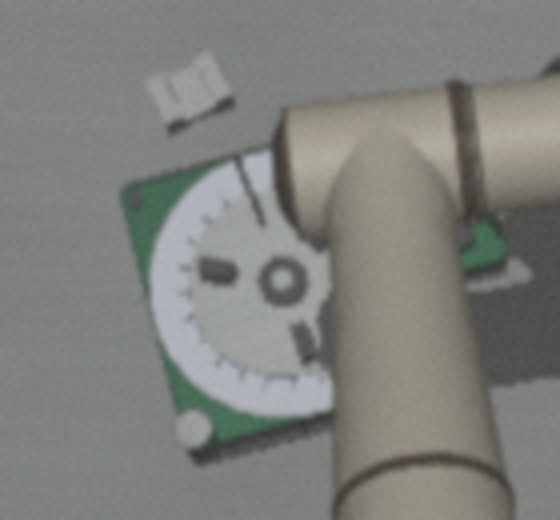

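Run:
```python
from h import *
p=np.load('top0.npz')['p'].copy();q=np.load('side0.npz')['p'].copy()
pt=unproj('top',(180+461/5,160+117/5),.083);pv=unproj('top',(180+467/5,160+232/5),.07)
print(pt,pv,np.hypot(*(pt-pv)[:2]),np.degrees(np.arctan2(*(pt-pv)[1::-1])), 'axis-pivot',np.hypot(*(pv[:2]-C)),np.degrees(np.arctan2(*(pv[:2]-C)[::-1])))
pt=unproj('side',(215+248/5,195+75/5+2),.083);print('side paddle top',pt)
```

```text
[0.60763993 0.02513676 0.083     ] [0.53589071 0.02167141 0.07      ] 0.07183285373515445 2.7651245106517224 axis-pivot 0.14589158033866848 -76.44627909178655
side paddle top [0.61006566 0.03428291 0.083     ]
```

Run:
```python
from h import *
print('bottle',unproj('top',(397,157),.15),unproj('side',(257,125),.15))
print('bottle base', spotter.find_in('side','oil_bottle')[:1])
```

```text
bottle [ 0.6755727  -0.35734753  0.15      ] [ 0.66871447 -0.33079285  0.15      ]
bottle base [{'centre': [258.2, 146.6], 'conf': 0.79}]
```

>>> {"fn": "move_arm", "kwargs": {
  "series": [
    [[0,0,-0.9,0.25,0.5,0,0],[0,0,-0.9,0.25,0.5,0,0],[0,0,-0.9,0.25,0.5,0,0],[0,0,-0.9,0.25,0.5,0,0],[0,0,-0.9,0,0.4,0,0],[0,0,-0.9,0,0,0,0]]
  ]
}}

```text
time_s: 13.25
tcp_pos: [0.6073, 0.0705, 0.2248]
ee_rot: [[0.0, -0.999, -0.049], [0.001, -0.049, 0.999], [-1.0, -0.0, 0.001]]
wrist_force: [0.6, -0.2, -0.9]
gripper_width: 0.006
```

```bash
cat >> h.py <<'E'
V=np.array([.536,.024])
def plan2(phis,tau,rho=.072,ztcp=.128,flip=180):
    global C
    c0=C;C=V;plan(phis,tau,rho,ztcp,flip);C=c0
E
python3 - <<'E'
from h import *
plan2([2.8],[.0285],ztcp=.17)
E
```

```text
t13.25 pos [0.6073 0.0705 0.2248] yaw_y 182.8 x [ 1.e-04  7.e-04 -1.e+00] q [ 21.8  23.8  -7.   -0.  -59.2 -18.9] F [ 0.6 -0.2 -0.9] w 0.006
[np.float64(-0.0), np.float64(0.0), np.float64(-0.0), np.float64(-0.01), np.float64(-0.24), np.float64(-0.91), 0]
```

>>> {"fn": "move_arm", "kwargs": {
  "series": [
    [[0,0,0,0,-0.2,-0.4,0],[0,0,0,0,0,-0.7,0],[0,0,0,0,0,-0.4,0],[0,0,0,0,0,0,0]]
  ]
}}

```text
time_s: 13.75
tcp_pos: [0.607, 0.0674, 0.1333]
ee_rot: [[0.002, -0.998, -0.064], [0.002, -0.064, 0.998], [-1.0, -0.002, 0.002]]
wrist_force: [0.7, 0.3, -0.1]
gripper_width: 0.009
```

Run:
```python
from h import *
plan2([2.8,2.8,2.8]+[0,-5,-10,-15,-20,-25,-30,-35,-40,-45,-50,-55],[.0285,.024,.018]+[.0165]*12)
n='side';p,_=viewer.capture(n);u=proj(n,[.56,.08,.05]).astype(int)
q=p[u[1]-60:u[1]+60,u[0]-70:u[0]+70,::-1];cv2.imwrite(f'pics/{n}10.png',cv2.resize(q,None,fx=4,fy=4,interpolation=cv2.INTER_CUBIC))
```

```text
t13.75 pos [0.607  0.0674 0.1333] yaw_y 183.7 x [ 0.002   0.0017 -1.    ] q [ 21.5  29.3 -12.9  -0.1 -47.7 -17.8] F [ 0.7  0.3 -0.1] w 0.009
[np.float64(-0.01), np.float64(0.01), np.float64(-0.11), np.float64(-0.01), np.float64(-0.19), np.float64(-0.09), 0]
[0, 0, 0.0, np.float64(0.0), np.float64(-0.07), 0, 0]
[0, 0, 0.0, np.float64(0.0), np.float64(-0.1), 0, 0]
[0, 0, -0.35, np.float64(0.02), np.float64(-0.08), 0, 0]
[0, 0, -0.62, np.float64(0.02), np.float64(-0.11), 0, 0]
[0, 0, -0.62, np.float64(0.01), np.float64(-0.11), 0, 0]
[0, 0, -0.62, np.float64(0.0), np.float64(-0.11), 0, 0]
[0, 0, -0.62, np.float64(-0.01), np.float64(-0.11), 0, 0]
[0, 0, -0.62, np.float64(-0.02), np.float64(-0.11), 0, 0]
[0, 0, -0.62, np.float64(-0.03), np.float64(-0.1), 0, 0]
[0, 0, -0.62, np.float64(-0.04), np.float64(-0.1), 0, 0]
[0, 0, -0.62, np.float64(-0.04), np.float64(-0.1), 0, 0]
[0, 0, -0.62, np.float64(-0.05), np.float64(-0.09), 0, 0]
[0, 0, -0.62, np.float64(-0.06), np.float64(-0.09), 0, 0]
[0, 0, -0.62, np.float64(-0.07), np.float64(-0.08), 0, 0]
```

View pics/side10.png

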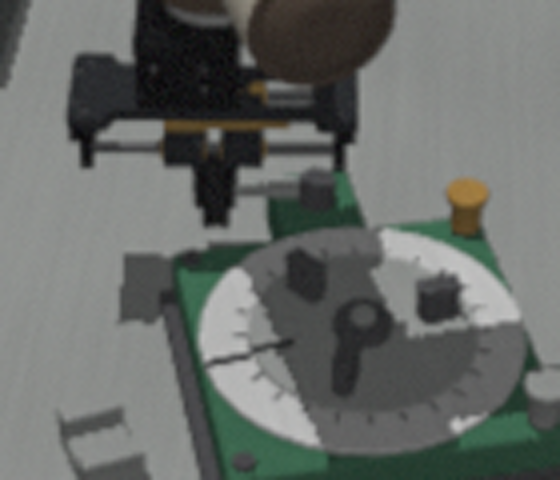

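>>> {"fn": "move_arm", "kwargs": {
  "series": [
    [[0,0,-0.1,0,-0.19,-0.09,0],[0,0,0,0,-0.07,0,0],[0,0,0,0,-0.1,0,0],[0,0,-0.35,0.02,-0.09,0,0],[0,0,-0.6,0.02,-0.12,0,0],[0,0,-0.6,0.01,-0.12,0,0],[0,0,-0.6,0,-0.12,0,0],[0,0,-0.6,-0.01,-0.12,0,0]]
  ]
}}

```text
time_s: 14.8
tcp_pos: [0.6121, 0.0112, 0.1336]
ee_rot: [[0.016, -0.94, 0.341], [0.004, 0.341, 0.94], [-1.0, -0.014, 0.009]]
wrist_force: [-0.1, 3.2, -0.8]
gripper_width: 0.008
```

Run:
```python
from h import *
s=st();d=np.array(s['tcp_pos'][:2])-V;print(np.hypot(*d),np.degrees(np.arctan2(d[1],d[0]))-np.degrees(np.arctan2(.0165,.072)))
plan2([-12,-18,-24,-30,-36,-42,-48,-53,-56],[.0165]*12)
```

```text
t14.80 pos [0.6121 0.0112 0.1336] yaw_y 160.0 x [ 0.016   0.0042 -0.9999] q [ 16.2  29.1 -13.2   0.  -46.8 -36.2] F [-0.1  3.2 -0.8] w 0.008
0.07715426019966908 -22.494523931812363
t14.80 pos [0.6121 0.0112 0.1336] yaw_y 160.0 x [ 0.016   0.0042 -0.9999] q [ 16.2  29.1 -13.2   0.  -46.8 -36.2] F [-0.1  3.2 -0.8] w 0.008
[np.float64(-0.03), np.float64(0.11), np.float64(0.99), np.float64(-0.04), np.float64(0.23), np.float64(-0.09), 0]
[0, 0, -0.75, np.float64(-0.0), np.float64(-0.13), 0, 0]
[0, 0, -0.75, np.float64(-0.02), np.float64(-0.13), 0, 0]
[0, 0, -0.75, np.float64(-0.03), np.float64(-0.12), 0, 0]
[0, 0, -0.75, np.float64(-0.04), np.float64(-0.12), 0, 0]
[0, 0, -0.75, np.float64(-0.06), np.float64(-0.12), 0, 0]
[0, 0, -0.75, np.float64(-0.07), np.float64(-0.11), 0, 0]
[0, 0, -0.62, np.float64(-0.07), np.float64(-0.09), 0, 0]
[0, 0, -0.38, np.float64(-0.04), np.float64(-0.05), 0, 0]
```

>>> {"fn": "move_arm", "kwargs": {
  "series": [
    [[-0.03,0.11,-0.6,-0.02,-0.12,-0.09,0],[0,0,-0.75,-0.03,-0.12,0,0],[0,0,-0.75,-0.04,-0.12,0,0],[0,0,-0.75,-0.06,-0.12,0,0],[0,0,-0.6,-0.06,-0.09,0,0]]
  ]
}}

```text
time_s: 15.42
tcp_pos: [0.6027, -0.0234, 0.1316]
ee_rot: [[0.014, -0.661, 0.75], [0.002, 0.75, 0.661], [-1.0, -0.008, 0.012]]
wrist_force: [0.3, 1.8, -1.3]
gripper_width: 0.009
```

Run:
```python
from h import *
s=st();d=np.array(s['tcp_pos'][:2])-V;print(np.hypot(*d),np.degrees(np.arctan2(d[1],d[0]))-np.degrees(np.arctan2(.0165,.072)))
plan2([-48,-51,-54,-57],[.0165]*12)
n='side';p,_=viewer.capture(n);u=proj(n,[.56,.08,.05]).astype(int)
q=p[u[1]-60:u[1]+60,u[0]-70:u[0]+70,::-1];cv2.imwrite(f'pics/{n}11.png',cv2.resize(q,None,fx=4,fy=4,interpolation=cv2.INTER_CUBIC))
```

```text
t15.43 pos [ 0.6027 -0.0234  0.1316] yaw_y 131.4 x [ 0.0141  0.0022 -0.9999] q [ 13.2  28.6 -14.6   0.1 -46.  -61.9] F [ 0.3  1.8 -1.3] w 0.009
0.08180182729881227 -48.28020254247757
t15.43 pos [ 0.6027 -0.0234  0.1316] yaw_y 131.4 x [ 0.0141  0.0022 -0.9999] q [ 13.2  28.6 -14.6   0.1 -46.  -61.9] F [ 0.3  1.8 -1.3] w 0.009
[np.float64(-0.02), np.float64(0.1), np.float64(0.08), np.float64(-0.1), np.float64(0.08), np.float64(-0.06), 0]
[0, 0, -0.38, np.float64(-0.04), np.float64(-0.05), 0, 0]
[0, 0, -0.38, np.float64(-0.04), np.float64(-0.05), 0, 0]
[0, 0, -0.38, np.float64(-0.04), np.float64(-0.05), 0, 0]
```

View pics/side11.png

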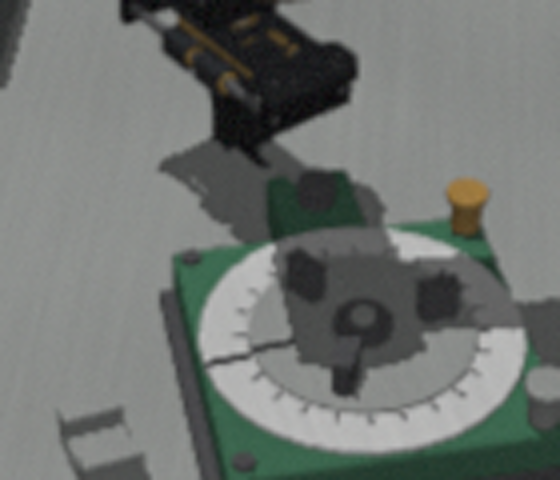

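>>> {"fn": "move_arm", "kwargs": {
  "series": [
    [[-0.02,0.1,-0.1,-0.1,-0.04,-0.04,0],[0,0,-0.3,-0.07,-0.06,0,0],[0,0,-0.3,-0.06,-0.05,0,0]]
  ]
}}

```text
time_s: 15.85
tcp_pos: [0.5972, -0.0281, 0.1314]
ee_rot: [[0.027, -0.582, 0.813], [0.008, 0.813, 0.582], [-1.0, -0.009, 0.027]]
wrist_force: [8.2, 8.1, -8.4]
gripper_width: 0.001
```

Run:
```python
from h import *
s=st();d=np.array(s['tcp_pos'][:2])-V;print(np.hypot(*d),np.degrees(np.arctan2(d[1],d[0]))-np.degrees(np.arctan2(.0165,.072)))
```

```text
t15.85 pos [ 0.5972 -0.0281  0.1314] yaw_y 125.6 x [ 0.0269  0.0081 -0.9996] q [ 12.8  28.  -15.7  -0.2 -44.7 -67.1] F [ 8.2  8.1 -8.4] w 0.001
0.08042676088419685 -53.32923302998234
```

>>> {"fn": "move_arm", "kwargs": {
  "series": [
    [[0,0.1,0,-0.05,-0.04,0,0],[0,0,0,-0.04,-0.03,0,0]]
  ]
}}

```text
time_s: 16.1
tcp_pos: [0.5973, -0.0283, 0.1314]
ee_rot: [[0.028, -0.584, 0.811], [0.014, 0.812, 0.584], [-1.0, -0.005, 0.031]]
wrist_force: [4.3, 5.3, -3.1]
gripper_width: 0.008
```

Run:
```python
from h import *
s=st();d=np.array(s['tcp_pos'][:2])-V;print(np.hypot(*d),np.degrees(np.arctan2(d[1],d[0]))-np.degrees(np.arctan2(.0165,.072)))
```

```text
t16.10 pos [ 0.5973 -0.0283  0.1314] yaw_y 125.7 x [ 0.0279  0.0144 -0.9995] q [ 12.6  27.9 -15.5  -0.6 -44.8 -66.4] F [ 4.3  5.3 -3.1] w 0.008
0.08057447110652319 -53.411318152275975
```

>>> {"fn": "move_arm", "kwargs": {
  "series": [
    [[0,0,0,0.25,0.17,0,0],[0,0.2,0,0.1,0.07,0.4,0],[0,0,0,0,0,1,0],[0,0,0,0,0,1,0],[0,0,0,-0.3,-0.9,0.2,0],[0,0,0,-0.4,-0.9,0,0],[0,0,0,-0.4,-0.9,0,0],[0,0,0,-0.4,-0.9,0,0],[0,0,0,-0.4,-0.9,0,0],[0,0,0,-0.4,-0.9,0,0],[0,0,0,-0.4,-0.9,0,0],[0,0,0,0,0,0,0]]
  ]
}}

```text
time_s: 17.6
tcp_pos: [0.4405, -0.4023, 0.29]
ee_rot: [[-0.023, -0.59, 0.807], [0.014, 0.807, 0.59], [-1.0, 0.025, -0.01]]
wrist_force: [0.6, 1.1, -0.2]
gripper_width: 0.002
```

Run:
```python
from h import *
st();angles('12')
pv=V
for n,(a,b) in (('top',(0,0)),('side',(0,0))):
    p=np.load(n+'12.npy');u=proj(n,[.54,.09,.05]).astype(int)
    q=p[u[1]-60:u[1]+60,u[0]-70:u[0]+70,::-1].copy();cv2.imwrite(f'pics/{n}13.png',cv2.resize(q,None,fx=5,fy=5,interpolation=cv2.INTER_CUBIC))
    for ph in (-48.3,-55.3):
        c=np.cos(np.radians(ph));s=np.sin(np.radians(ph));print(n,ph,(proj(n,[V[0]+.072*c,V[1]+.072*s,.083])-u+[70,60])*5)
```

```text
t17.60 pos [ 0.4405 -0.4023  0.29  ] yaw_y 126.2 x [-0.0234  0.0145 -0.9996] q [-26.9  20.   -3.   -0.1 -68.6 -26.8] F [ 0.6  1.1 -0.2] w 0.002
top target (np.float64(21.18396544412744), np.float32(70.06081)) idx outer (np.float64(20.01733869755933), np.float32(60.77829)) idx (np.float64(20.11621341907227), np.float32(59.09765))
side target (np.float64(20.671354310563537), np.float32(100.77423)) idx outer (np.float64(19.705028480661852), np.float32(64.99496)) idx (np.float64(19.475450593671358), np.float32(66.08649))
top -48.3 [537.96492575 223.58398721]
top -55.3 [546.65704362 234.3290965 ]
side -48.3 [288.92324103 118.15458756]
side -55.3 [301.61506794 113.06599976]
```

View pics/top13.png

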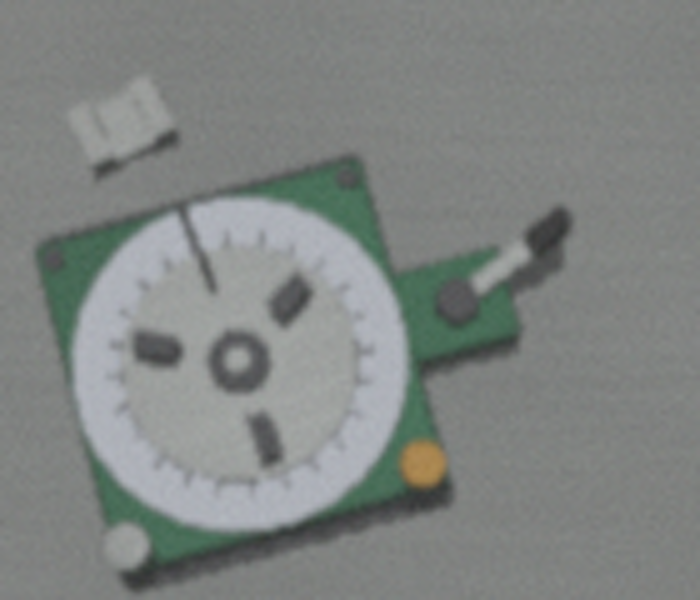

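View pics/side13.png

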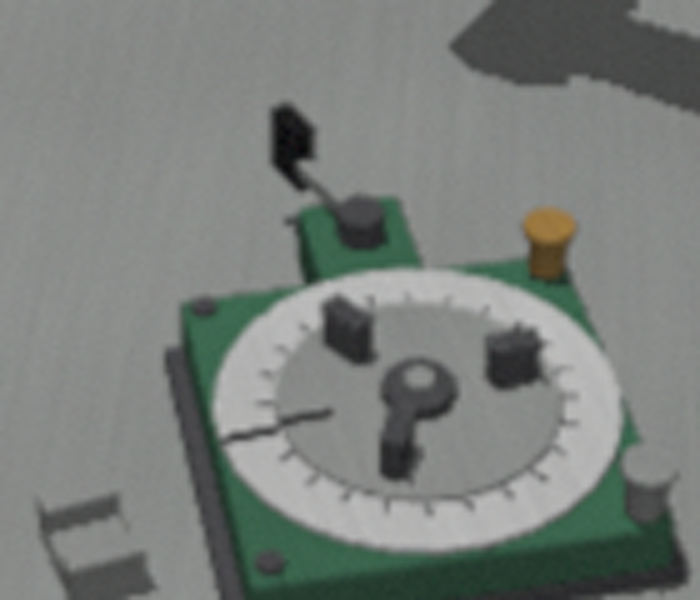

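Run:
```python
from h import *
for n,A in (('top','x'),('side','x')):
    p=np.load(n+'12.npy');u=proj(n,[.54,.09,.05]).astype(int)
    f=lambda c,z:unproj(n,(u[0]-70+c[0]/5-.4,u[1]-60+c[1]/5-.4),z)
    if n=='top':
        pt=f((549,230),.083);pv=f((457,302),.07)
        cs=[f(c,.046) for c in ((355,155),(38,245))]
        ax=np.array([.50142,.16225])
        d=cs[1]-cs[0];print('base heading from front edge',np.degrees(np.arctan2(d[1],d[0]))-90)
    else:
        pt=f((293,113),.083);pv=f((361,205),.07);ax=np.array([.50204,.16482])
        cs=[f(c,.046) for c in ((182,305),(240,592))]
        d=cs[1]-cs[0];print('base heading from edge',np.degrees(np.arctan2(d[1],d[0]))-90)
    d=pt-pv;e=pv[:2]-ax
    print(n,'lever',np.degrees(np.arctan2(d[1],d[0])),np.hypot(*d[:2]),'heading via pivot',np.degrees(np.arctan2(e[1],e[0]))+90,np.hypot(*e))
# colour-mask of paddle/knob from depth
    d=viewer.capture(n)[1]
    cp=viewer.camera_params(n);v,uu=np.mgrid[:420,:560];K=cp['mtx']
    P=np.stack([(uu-K[0,2])/K[0,0]*d,(v-K[1,2])/K[1,1]*d,d],-1)@cp['pose'][:3,:3].T+cp['pose'][:3,3]
    m=(abs(P[...,0]-.565)<.08)&(abs(P[...,1]+.01)<.07)&(P[...,2]>.074)&(P[...,2]<.1)&(d>0)
    print(m.sum(),P[m].mean(0),np.hypot(*(P[m].mean(0)[:2]-V)), 'ang',np.degrees(np.arctan2(*(P[m].mean(0)[:2]-V)[::-1])))
    k,l,s,ce=cv2.connectedComponentsWithStats(m.astype(np.uint8));print([(s[i,4],P[l==i].mean(0).round(4)) for i in range(1,k)])
```

```text
base heading from front edge 15.882027156192649
top lever -53.08203928620509 0.07302276986870651 heading via pivot 14.395515023404101 0.14383018482215493
43 [ 0.58169292 -0.03530407  0.08259294] 0.07486531423114175 ang -52.386271183688294
[(np.int32(43), array([ 0.5817, -0.0353,  0.0826]))]
base heading from edge 13.831412086220467
side lever -56.40395645759542 0.07835029702511073 heading via pivot 15.525781464034381 0.14139711930331525
50 [ 0.58269195 -0.03387667  0.0795328 ] 0.07436294195575141 ang -51.10517944838272
[(np.int32(50), array([ 0.5827, -0.0339,  0.0795]))]
```

```bash
python3 -c "
from h import *
print(r.finish_job());st()"
```

```text
the job is handed in; nothing more can be done
None
the job is handed in; nothing more can be done
```

I turned the dial onto the long line and pushed the clamp lever home, then backed the arm well clear and handed the job in at about 18 s of the 58 s. The hand-in gives no verdict, so what follows rests on my own measurements.

- **Dial:** I turned it counterclockwise by one lug with the shut fingertips, plus a short correcting push. After the lever push, both cameras put the index line 1.0–1.2° short of the long line. That is about 1.5 mm at the rim, against the 3.5 mm allowed. It read the same before and after the lever was moved.
- **Clamp lever:** I pushed its counterclockwise face until it stopped moving and the wrist force rose to about 14 N, which fits the stop. From the pictures the lever stands at about 65–72° clockwise from the base's x axis, roughly 1.14–1.25 rad, and 1.08 rad is needed. The two cameras and the base-heading estimates differ by a few degrees, so the force at the stop is the firmer evidence.
- **Pinching and loose things:** the fingers stayed shut and worked from one side only. The collets and V-block look unmoved in the last pictures. I did not measure the other loose things again, but the arm never worked near them.

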